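Bring the label printer back into service after a roll change

TASK

A new roll has just been dropped into the label printer on the scan-room desk: push its roll cover down until it clicks fully home, then switch the printer on by pressing down the raised outer end of its power rocker, and then press the oblong feed key all the way down and let it come up again. Nothing is to be picked up: press with the fingertips, leave the things around the printer where they are, and do not throw the cover right back. Do not press the feed key before the printer is on, and do not press the round pause key at all.

Things in the scene. Friction and masses are not known exactly. Their poses are not given: they have to be found in the camera images.
- printer: Grey desktop label printer, fixed, 250 deep (x) x 190 wide (y) x 140 mm high when shut; yaw up to 20 degrees. Origin: centre of its underside. x points from its front to its rear, y to its left, z up. The front 76 mm of its top is a control strip sloping 8 degrees down to the front (93 to 103 mm high); behind it is the roll cover
- cover (a joint): Roll cover, rad: 0 shut, positive open; starts at 0.55 to 0.95. Rear hinge along the printer's y; stiff, so it stays where it is let go (1 to 3 N at the front edge moves it). In the last 0.06 rad two sprung ball catches resist: it takes some 8 N at the front edge, then it snaps home to 0 against its stop and stays; let go before that, it stays ajar. Shut when under 0.02
- cover_hinge (a point): Point on the cover's hinge axis in the middle of the printer's width, 98 mm above the desk and 115 mm behind the printer's centre; fixed in the printer. The cover reaches 166 mm forward from it and 42 mm up when shut, and is 186 mm wide
- cover_press (a point): Point on the outside of the cover, on the ribbed patch at the middle of its front edge, where one presses it shut; moves with the cover. Shut, it lies 149 mm in front of the hinge axis, 35 mm above it (133 mm above the desk), 17 mm behind the cover's front edge; the outside there slopes 0.15 rad down to the front
- power_rocker (a joint): Rocker switch at the left of the strip, rad: 0 off (outer, left end raised), 0.34 on (outer end down). Over-centre: about 4 N on the outer end throws it; past 0.17 it snaps over by itself. Dark grey paddle 34 mm long along the printer's y, 21 mm wide, axis along the printer's x, 58 mm left of the middle. On when over 0.28
- rocker_on_end (a point): Point on top of the rocker's outer (left, +y) end with a small raised bar, 13.5 mm from the rocker's axis, moving with the rocker; it starts about 12 mm above the strip and goes down 5 mm as the rocker is switched on. Press here straight down; nothing stands higher than the strip for 20 mm farther out
- feed_key (a joint): Travel of the feed key, in m: 0 is up, 0.004 is fully down, sprung, 1.5 N to start and 5 N fully down; counts as pressed over 0.003
- feed_key_top (a point): Centre of the top of the feed key, an oblong dark grey key 30 mm (y) x 18 mm (x) with a small raised arrow, standing 9 mm above the strip, 58 mm right of its middle. Pressed straight down
- pause_key (a joint): Travel of the pause key, in m: 0 is up, 0.004 is down. Not to be pressed
- pause_key_top (a point): Centre of the top of the round dark grey pause key, 16 mm across, 9 mm above the strip, midway between the rocker and the feed key
- spare_roll: Spare roll of labels standing on end, 80 mm across, 58 mm high, loose, close to the printer's left side. Origin: centre of its underside
- pen_cup: Dark round cup of pens, 74 mm across, 95 mm high (pens to 142 mm), loose, close to the printer's right side. Origin: centre of its underside
- marker: White marker pen with a dark cap, 127 mm long, 17 mm thick, lying on the desk in front of the printer, loose. Origin: on the desk under its middle
- mouse: Dark computer mouse 105 x 60 x 32 mm, loose on the desk. Origin: centre of its underside
- stapler: Dark stapler 135 x 36 x 55 mm, loose on the desk. Origin: centre of its underside
- sanitizer: Clear bottle 64 mm across, 150 mm high, loose on the desk. Origin: centre of its underside

How it is judged (in metres and radians):
On the way, in this order (a step that is already met when the one before it is completed fails the run):
1. the cover is pushed fully home (value of joint cover below 0.02 rad), for 0.2 s.
2. the power rocker is switched on (value of joint power_rocker above 0.28 rad), for 0.1 s.
3. the feed key is pressed all the way down (value of joint feed_key above 0.003 m), for 0.1 s.
At the end, for the whole second after the job is handed in: The cover stays shut (under 0.02 rad) by its own catches, the rocker stays on (over 0.28 rad), the feed key has been pressed (over 3 mm) after that and is up again (under 1 mm), the pause key is up (value of joint cover below 0.02 rad and value of joint power_rocker above 0.28 rad and value of joint each of feed_key, pause_key below 0.001 m); the robot touches nothing.
It fails at once if the feed key is pressed while the printer is off or its cover open (value of joint feed_key above 0.002 m and (value of joint cover above 0.05 rad or value of joint power_rocker below 0.2 rad)).
It fails at once if the pause key is pressed (value of joint pause_key above 0.002 m).
It fails at once if the cover is thrown right back (value of joint cover above 1.08 rad).
It fails at once if a thing standing around is lifted, carried or shoved more than 2 cm (distance of any of spare_roll, pen_cup, marker, mouse, stapler, sanitizer from where it was at the start of the episode above 0.02 m).
It also fails if it takes over 48 s, if anything falls off the work surface, if the arm or the gripper's body presses on something with over 40 N, if the wrist force passes 120 N, or if a joint passes its speed limit or range.

ROBOT

A 6-joint arm with a two-finger parallel gripper is mounted at the origin on the work surface. World frame = base frame: x ahead of the robot, y to its left, z up, the work surface at z = 0. Lengths are in mm, angles in rad, forces in N, time in s.
With the tool pointing down it reaches from about 400 to 925 mm from the base axis. Payload 12.5 kg.
Tool frame: the origin (TCP) lies where the fingers leave the gripper's body, on its centre line; the fingertips stand 78 mm ahead of it and the grasp point (between the pads) lies 59 mm ahead of it (env.tip_extent is the distance from the TCP to the fingertips, in mm); z points along the fingers, y is the direction in which the jaws open and shut (so a half turn about z gives the same grasp; the last joint's range is limited). The gripper opens to 95 mm and grips with 3 to 60 N. Pads are 20 mm wide; open, the fingers measure 119 mm over their backs; the gripper's body (75 mm by 180 mm) begins 59 mm behind the grasp point.
Start: joints at [1.109, 0.491, 1.559, -0, 1.092, -0.106], TCP at [217.694, 585.873, 292.261] pointing down, gripper open.
Joint ranges: [-3.1, 3.1], [-0.84, 2.19], [0.05, 2.79], [-1.13, 4.28], [0.06, 2.93], [-2.69, 2.69]. Speed limits (rad/s): [2.22, 2.22, 2.79, 3.14, 3.14, 3.14].

INTERFACE

Orientations are given as [roll, pitch, yaw] about the fixed x, y, z axes, in that order (R = Rz(yaw) Ry(pitch) Rx(roll)).
In Python, from cell import env gives the robot as it stands. The module is installed in compiled form; this text tells all that it offers.
- The arm moves only by the tool play_rows, never from a script. Its argument "targets" is a list of rows, each an object with "linear": the shift along the tool's x, y, z in mm, a list of three; "turn": the turn about the tool's z in rad. A call has 1 to 20 rows; each row is the pose to reach, as a shift and turn from the pose commanded when the call began, along the tool's axes at that moment; what a row does not reach only later rows make up. A row lasts 1/8 s, in which the tool goes at most 62.5 mm and 10.7 degrees, less where a joint would pass 70% of its speed; a pose out of reach is approached as far as the arm can. A call with a gripper value outside its range is refused whole. "hand" is the finger opening in mm, from 0 to 95.1, set as the call begins (left out, the last holds). The fingers move at their own pace and stop on an object; the grip force is fixed at half the most. Time passes only in rows, so rows that repeat a pose let the fingers close. It gives the time, the measured TCP pose, the force and the opening at its end, in the units of the state.
- env.state(): the state, without advancing time (a new reading comes with each control period).
- env.read_camera(name): name is "scene" or "top" or "wrist"; returns (picture, depth): 384x512x3 uint8, red, green, blue; 384x512 float32, mm along the optical axis (not along the pixel's ray), 0 where there is no reading.
- env.camera_params(name): a dict with "fx", "fy", "cx", "cy" (pixels), "R" (3x3) and "t" (3): a world point X has camera coordinates R X + t. Camera axes: x right, y down, z forward; pixel columns grow to the right and rows downward; lengths in mm; the calibration is good to about 2 mm. A picture is of the moment at which its call begins: read the wrist's pose just before it. camera_params takes no time and is no camera call; for the wrist camera it gives the pose at the moment of the call.
- env.job_done(): hands the job in, once; it reports no verdict.
The state is a dict: "t": time; "joints": joint angles; "qvel": joint speeds; "tau": joint torques, N m; "eef_pos": TCP position; "tcp_rot": TCP orientation; "ft_force": force on the tool from outside, world axes, zero at the start; "moment": the same for the moment, N m; "opening": opening from 0.0 (shut) to 1.0 (fully open).
Only numpy, scipy, OpenCV 4.12 (cv2) and the standard library are available. Lean on these libraries where they do the work, as an engineer would, in place of code of your own. Each camera call takes 0.05 s, during which the arm holds its last target.

## Working session

There is one attempt and no reset: what is moved stays moved. The work goes in short steps, Python scripts to look and compute and a tool call to move; the robot and the scene stay as the last step left them, time stands still between calls to the robot, and variables do not carry over. Pictures are saved under pics/ and viewed, and the job is handed in when it is done.

Besides the shell and the picture viewer there is one more tool, called after ">>>" as a command line: name --argument value ..., lists and objects as JSON in quotes. play_rows: Moves the arm, as the interface text tells. Its arguments: {"type":"object","properties":{"targets":{"type":"array","items":{"type":"object","properties":{"linear":{"type":"array","items":{"type":"number"}},"turn":{"type":"number"}}}},"hand":{"type":"number"}},"required":["targets"]}

```bash
mkdir -p pics
cat > h.py <<'E'
import numpy as np, cv2
from cell import env
def snap(n,f):
    P=env.camera_params(n); im,d=env.read_camera(n)
    cv2.imwrite(f'pics/{f}.png',im[:,:,::-1]); np.savez(f'pics/{f}.npz',im=im,d=d,R=P['R'],t=P['t'],K=[P['fx'],P['fy'],P['cx'],P['cy']])
def load(f):
    z=np.load(f'pics/{f}.npz'); d=z['d']; fx,fy,cx,cy=z['K']
    v,u=np.mgrid[:384,:512]
    C=np.stack([(u-cx)/fx*d,(v-cy)/fy*d,d],-1)
    W=(C-z['t'])@z['R']   # R^T (C-t)
    W[d==0]=np.nan
    return z['im'],W
E
python3 - <<'E'
from h import *
snap('scene','s0'); snap('top','t0')
s=env.state(); print(s['t'],s['eef_pos'],s['tcp_rot'],s['ft_force'],env.tip_extent)
E
```

```text
0.1 [217.63131659 585.72244934 291.72430737] [-3.14058682e+00 -1.19601428e-04  2.78577666e+00] [ 0.1118221  -0.21680241 -0.82072042] 77.60000000000001
```

View pics/s0.png

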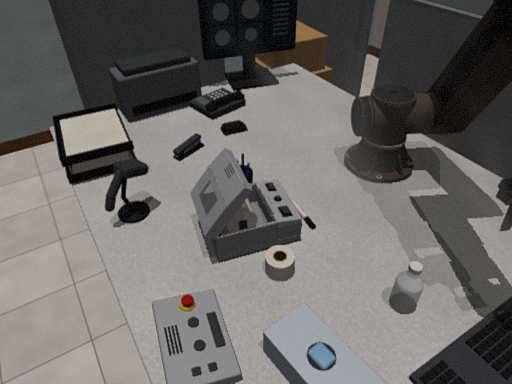

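View pics/t0.png

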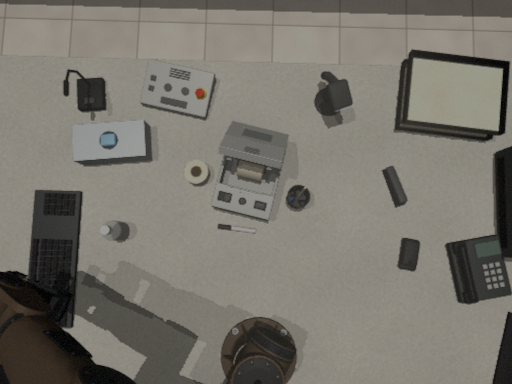

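Run:
```python
from h import *
im,W=load('t0')
c=im[110:240,180:330,::-1]; cv2.imwrite('pics/tc.png',cv2.resize(c,None,fx=5,fy=5,interpolation=cv2.INTER_CUBIC)[:600,:750])
im2,W2=load('s0')
c=im2[140:290,180:330,::-1]; cv2.imwrite('pics/sc.png',cv2.resize(c,None,fx=4,fy=4,interpolation=cv2.INTER_CUBIC))
for p in [(224,197),(242,201),(260,206),(231,204),(250,208),(258,145),(258,132),(196,172),(298,197),(238,229)]: print(p,W[p[1],p[0]].round())
# strip plane points fit: z 85-108
for n,w in (('top',W),('scene',W2)):
    m=(w[...,2]>85)&(w[...,2]<106)&(abs(w[...,1]-20)<250)&(w[...,0]>300)&(w[...,0]<600)
    p=w[m]; print(n,len(p),p.min(0),p.max(0))
    r=cv2.minAreaRect(p[:,:2].astype(np.float32)); print(r)
```

```text
(224, 197) [508. 120. 106.]
(242, 201) [496.  63. 107.]
(260, 206) [482.   6. 111.]
(231, 204) [487.  98.  96.]
(250, 208) [475.  37. 103.]
(258, 145) [654.  16. 212.]
(258, 132) [710.  18. 143.]
(196, 172) [592. 219.  61.]
(298, 197) [ 522. -121.   17.]
(238, 229) [410.  78.  15.]
top 1626 [ 442.21013754 -153.02473583   85.15085344] [599.32347019 160.93112723 105.96437841]
((527.6103515625, -1.46343994140625), (301.5987243652344, 163.00672912597656), 77.4233627319336)
scene 1354 [ 441.24014268 -150.26079309   85.0530383 ] [599.82143932 165.0047318  105.9826817 ]
((512.0423583984375, 4.597503662109375), (305.87518310546875, 132.6099853515625), 76.41590881347656)
```

View pics/tc.png

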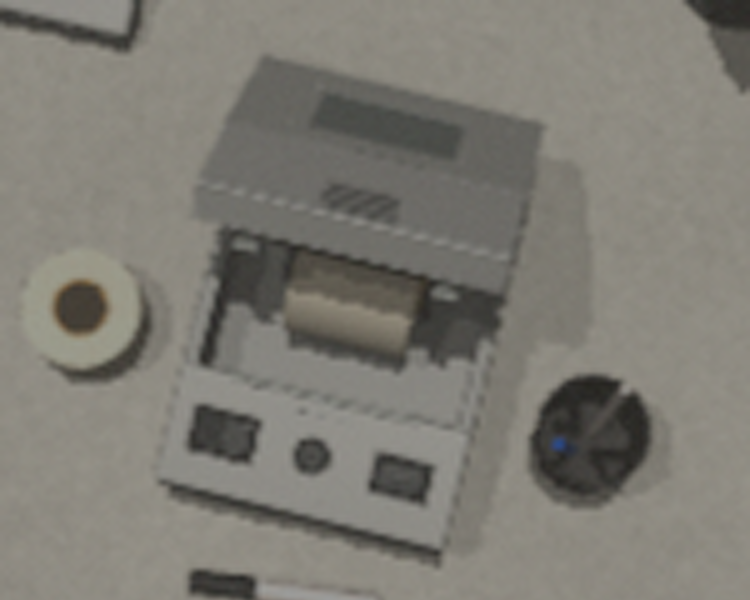

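View pics/sc.png

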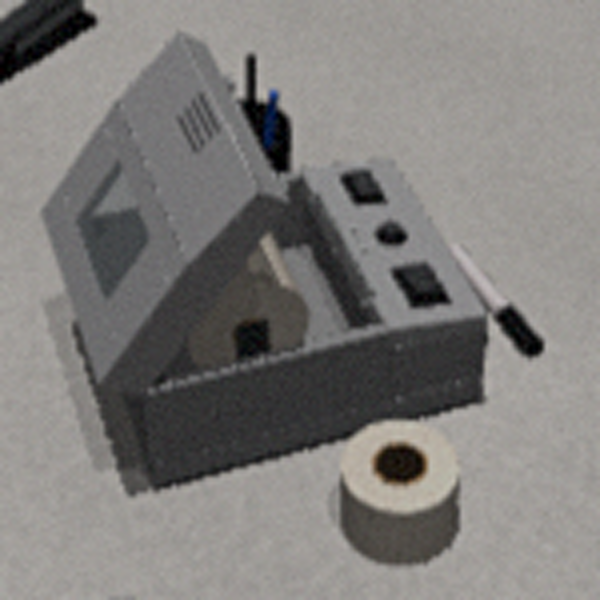

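>>> play_rows --hand 0 --targets '[{"linear":[-30,-28,-58]},{"linear":[-75,-70,-58],"turn":-0.087},{"linear":[-120,-112,-58],"turn":-0.087},{"linear":[-165,-154,-58],"turn":-0.087},{"linear":[-210,-197,-58],"turn":-0.087},{"linear":[-255,-239,-58],"turn":-0.087},{"linear":[-300,-281,-58],"turn":-0.087},{"linear":[-345,-323,-58],"turn":-0.087},{"linear":[-390,-365,-58],"turn":-0.087},{"linear":[-429,-402,-58],"turn":-0.087},{"linear":[-429,-402,-58],"turn":-0.087},{"linear":[-429,-402,-58],"turn":-0.087}]'

```text
validation failed for argument at $.ta...
```

Run:
```python
from h import *
snap('wrist','w0')
s=env.state(); print(s['t'],s['eef_pos'],s['tcp_rot'],s['ft_force'],s['joints'])
```

```text
0.15 [217.6418399  585.76222578 291.80610606] [-3.14076813e+00 -9.01752191e-05  2.78579244e+00] [ 0.29735583  0.00492832 -0.36734822] [ 1.10939473e+00  4.91409754e-01  1.55930047e+00  3.11449874e-06
  1.09171187e+00 -1.05602851e-01]
```

View pics/w0.png

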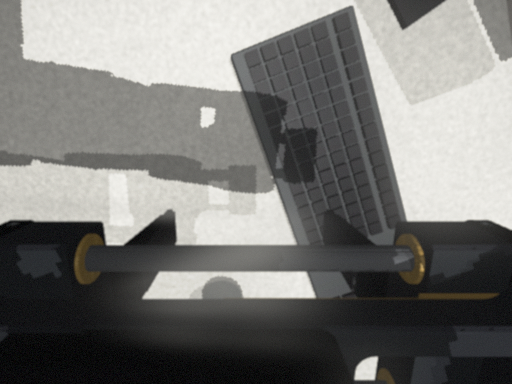

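>>> play_rows --hand 0 --targets '[{"linear":[-30,-33,-58],"turn":0},{"linear":[-70,-77,-58],"turn":-0.087},{"linear":[-110,-121,-58],"turn":-0.087},{"linear":[-150,-165,-58],"turn":-0.087},{"linear":[-190,-210,-58],"turn":-0.087},{"linear":[-230,-254,-58],"turn":-0.087},{"linear":[-270,-298,-58],"turn":-0.087},{"linear":[-310,-342,-58],"turn":-0.087},{"linear":[-350,-386,-58],"turn":-0.087},{"linear":[-380,-420,-58],"turn":-0.087},{"linear":[-380,-420,-58],"turn":-0.087},{"linear":[-380,-420,-58],"turn":-0.087}]'

```text
t: 1.65
eef_pos: [427.3, 60.1, 350.1]
tcp_rot: [3.141, -0.001, 2.872]
ft_force: [0.1, 0.2, -0.6]
opening: 0.005
```

Run:
```python
from h import *
snap('wrist','w1')
s=env.state(); print(s['t'],s['eef_pos'],s['tcp_rot'],s['ft_force'],s['joints'])
```

```text
1.7 [427.20529362  60.51148717 350.15384269] [ 3.14140407e+00 -3.44261107e-04  2.87337369e+00] [0.61785115 0.61817549 0.00569302] [-1.27477900e-02  1.45481850e-01  1.91948426e+00  3.06027998e-04
  1.07691200e+00 -1.31547023e+00]
```

View pics/w1.png

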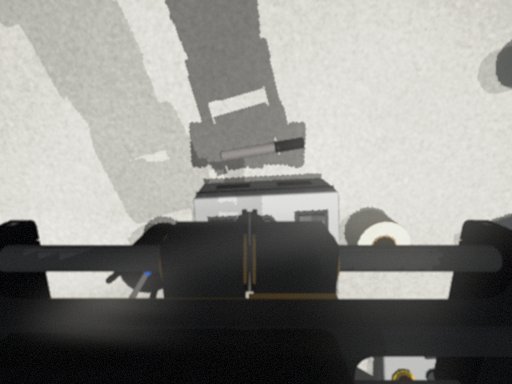

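>>> play_rows --targets '[{"linear":[-40,0,-15],"turn":0},{"linear":[-85,0,-30],"turn":0},{"linear":[-130,0,-30],"turn":0},{"linear":[-130,0,-30],"turn":0},{"linear":[-130,0,-30],"turn":0}]'

```text
t: 2.33
eef_pos: [552.2, 26.5, 379.9]
tcp_rot: [-3.142, -0.001, 2.874]
ft_force: [0.4, 0.2, -0.8]
opening: 0.007
```

Run:
```python
from h import *
snap('wrist','w2');snap('scene','s2')
s=env.state(); print(s['t'],s['eef_pos'],s['tcp_rot'],s['ft_force'])
im,W=load('w2'); print(W[150:200:10,256].round())
```

```text
2.425 [552.00952866  26.22379813 380.44057007] [ 3.14146629e+00 -1.05426790e-04  2.87399371e+00] [ 0.13625057 -0.48350552  0.09393139]
[[528.  42. 103.]
 [551.  38.  30.]
 [567.  34.  31.]
 [570.  32.  87.]
 [579.  29. 106.]]
```

View pics/w2.png

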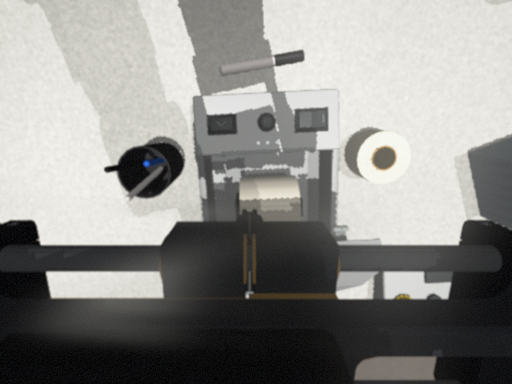

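Run:
```python
from h import *
im,W=load('w2')
c=im[80:200,180:350,::-1]; cv2.imwrite('pics/w2c.png',cv2.resize(c,None,fx=4.6,fy=4.6,interpolation=cv2.INTER_CUBIC))
# light top of strip
for p in [(222,124),(266,121),(311,120),(301,120),(321,119),(196,97),(337,91),(204,152),(338,144)]: print(p,W[p[1]-1:p[1]+2,p[0]-1:p[0]+2].reshape(-1,3).mean(0).round(1))
z=W[...,2]
m=np.zeros(z.shape,bool); m[85:165,185:345]=1
m&=(z>88)&(z<107); m&=im.mean(-1)>80
n,l,st,ce=cv2.connectedComponentsWithStats(m.astype(np.uint8)); k=1+np.argmax(st[1:,4]); q=W[l==k]
A=np.c_[q[:,:2],np.ones(len(q))]; 
for i in range(5):
    co=np.linalg.lstsq(A,q[:,2],rcond=None)[0]; r=q[:,2]-A@co; ok=abs(r)<1.5; q=q[ok];A=A[ok]
g=co[:2]; print('plane',co,len(q),'slope deg',np.degrees(np.arctan(np.hypot(*g))),'dir',np.degrees(np.arctan2(g[1],g[0])))
print(cv2.minAreaRect(q[:,:2].astype(np.float32)), cv2.boxPoints(cv2.minAreaRect(q[:,:2].astype(np.float32))))
# top view rects
```

```text
(222, 124) [484.1   9.4 106.6]
(266, 121) [495.3  64.2 106.8]
(311, 120) [509.2 119.7 105.6]
(301, 120) [505.9 107.4 105.8]
(321, 119) [511.1 131.3 109.4]
(196, 97) [442.6 -14.6  92.5]
(337, 91) [483.5 162.2  92.6]
(204, 152) [512.2 -24.1 102.8]
(338, 144) [548.6 147.9 102.2]
plane [ 1.35615924e-01 -2.87478313e-02  3.22489549e+01] 6212 slope deg 7.892577151223602 dir -11.968376723647774
((498.5240783691406, 64.33987426757812), (188.51637268066406, 78.83148193359375), 77.92765045166016) [[440.26627  -19.590057]
 [517.3543   -36.077396]
 [556.78186  148.2698  ]
 [479.69385  164.75714 ]]
```

View pics/w2c.png

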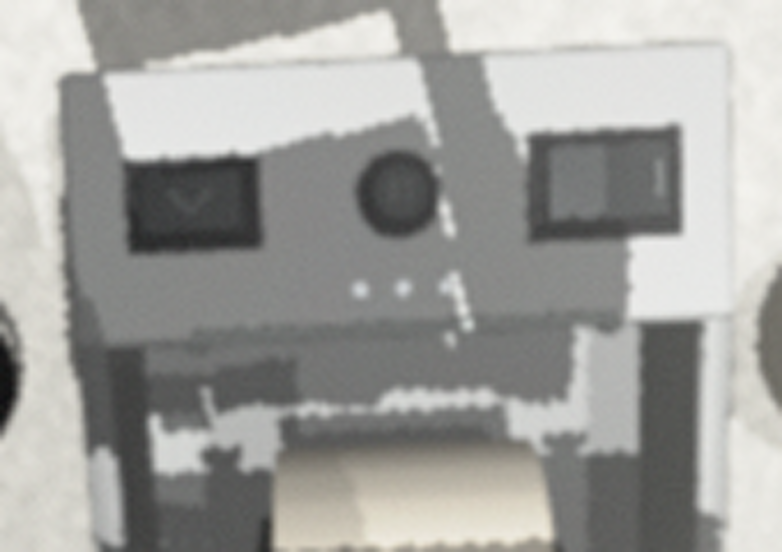

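Run:
```python
from h import *
for f in ('t0','s0'):
    im,W=load(f)
    c,s=np.cos(-.212),np.sin(-.212); d=W-np.array([583.6,46,0])
    X=d[...,0]*c+d[...,1]*s; Y=-d[...,0]*s+d[...,1]*c
    m=(abs(Y)<80)&(X>-60)&(X<140)&(W[...,2]>140)
    fw=115-X[m]; up=W[...,2][m]-98
    print(f,m.sum(),Y[m].min(),Y[m].max(),'far r',np.hypot(fw,up).max())
    for a in range(-40,150,10):
        k=(fw>a)&(fw<=a+10)
        if k.sum()>3: print(a+5,k.sum(),up[k].mean().round(1),up[k].min().round(1),up[k].max().round(1))
```

```text
t0 1769 -79.99404334242206 79.99638362071572 far r 174.7126679578389
-25 13 43.7 42.2 47.9
-15 101 49.2 42.2 59.0
-5 114 61.7 51.5 70.1
5 118 73.7 64.3 82.5
15 122 87.9 77.2 96.6
25 125 101.9 91.9 111.2
35 144 112.0 105.2 119.5
45 142 121.6 113.6 129.8
55 149 131.4 123.1 138.9
65 152 141.0 131.4 148.7
75 177 149.8 141.4 157.0
85 221 145.9 136.2 154.8
95 171 136.9 122.0 147.9
105 20 125.0 120.2 128.8
s0 1944 -79.88898145615336 79.96673558627303 far r 171.73621809572285
-25 12 42.9 42.2 44.1
-15 160 48.8 42.1 57.4
-5 174 60.9 52.5 72.2
5 181 74.3 65.7 82.7
15 181 87.4 78.2 95.8
25 182 100.7 92.0 109.0
35 178 111.8 105.4 119.6
45 179 121.2 113.5 128.4
55 178 131.0 123.8 137.1
65 184 140.6 133.1 148.5
75 162 149.1 143.4 154.2
85 98 145.9 141.6 151.3
95 62 139.9 136.5 143.3
105 13 125.5 123.5 129.0
```

>>> play_rows --targets '[{"linear":[-44,15,0],"turn":-0.056},{"linear":[-88,31,10],"turn":-0.056},{"linear":[-88,31,40],"turn":-0.056},{"linear":[-88,31,40],"turn":-0.056},{"linear":[-88,31,40],"turn":-0.056}]'

```text
t: 3.05
eef_pos: [645.6, 32.1, 341.8]
tcp_rot: [3.141, 0.001, 2.929]
ft_force: [0.2, -0.7, 0.5]
opening: 0.006
```

```bash
cat >> h.py <<'E'
def pf(s=None):
    s=s or env.state(); c,q=np.cos(-.212),np.sin(-.212); d=np.array(s['eef_pos'])-[583.6,46,0]
    X=d[0]*c+d[1]*q; Y=-d[0]*q+d[1]*c
    print('t',s['t'],'fw',115-X,'Y',Y,'tipz',d[2]-env.tip_extent,'rot',s['tcp_rot'],'F',s['ft_force'])
    return 115-X,Y,d[2]-env.tip_extent
E
python3 - <<'E'
from h import *
fw,Y,z=pf()
for th in [.9,.8,.7,.6,.5,.4,.3,.2,.12,.06,0,-.04]:
    a=th+.2116; print(th,np.round([160.6*np.cos(a)-10-fw,-Y,-(98+160.6*np.sin(a)-z)],1))
snap('scene','s3')
E
```

```text
t 3.05 fw 51.41566294659366 Y -0.5474265321651206 tipz 264.17378963207995 rot [3.14127622e+00 1.41952610e-03 2.92912944e+00] F [ 0.23862085 -0.66779052  0.53947445]
0.9 [ 9.8  0.5 22.2]
0.8 [23.8  0.5 30. ]
0.7 [36.9  0.5 39.2]
0.6 [49.1  0.5 49.7]
0.5 [60.2  0.5 61.3]
0.4 [70.1  0.5 74. ]
0.3 [78.6  0.5 87.5]
0.2 [ 85.8   0.5 101.9]
0.12 [ 90.4   0.5 113.9]
0.06 [ 93.3   0.5 123.1]
0 [ 95.6   0.5 132.4]
-0.04 [ 96.8   0.5 138.7]
```

View pics/s3.png

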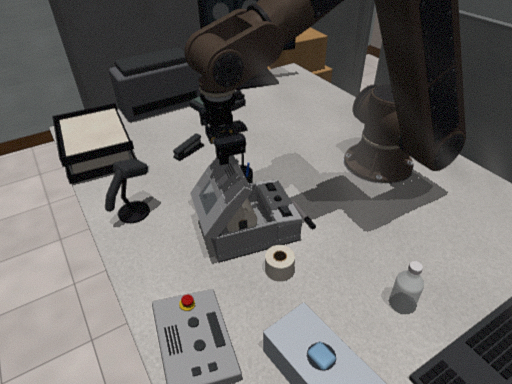

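>>> play_rows --targets '[{"linear":[5,0,15],"turn":0},{"linear":[10,0,22],"turn":0},{"linear":[17,0,26],"turn":0},{"linear":[24,0,30],"turn":0},{"linear":[37,0,39],"turn":0},{"linear":[49,0,50],"turn":0},{"linear":[60,0,61],"turn":0},{"linear":[70,0,74],"turn":0},{"linear":[70,0,74],"turn":0}]'

```text
t: 4.22
eef_pos: [576.8, 46.8, 265.9]
tcp_rot: [-3.141, -0.001, 2.929]
ft_force: [-0.4, -0.4, -0.0]
opening: 0.003
```

Run:
```python
from h import *
pf()
snap('scene','s4')
```

```text
t 4.225 fw 121.76686935080991 Y -0.668020378991928 tipz 188.30725556920112 rot [-3.14145255e+00 -1.36142958e-03  2.92900753e+00] F [-0.38743796 -0.41314959 -0.03316907]
```

View pics/s4.png

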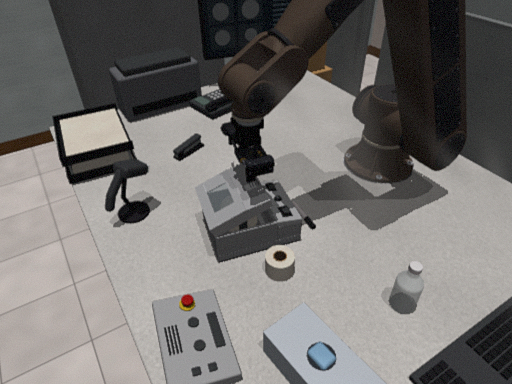

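>>> play_rows --targets '[{"linear":[8,0,13],"turn":0},{"linear":[16,0,28],"turn":0},{"linear":[20,0,40],"turn":0},{"linear":[23,0,48],"turn":0},{"linear":[24,0,51],"turn":0},{"linear":[25,0,54],"turn":0},{"linear":[25,0,54],"turn":0}]'

```text
t: 5.15
eef_pos: [553.7, 51.8, 212.5]
tcp_rot: [3.141, 0.001, 2.929]
ft_force: [0.7, -0.5, 2.9]
opening: 0.001
```

Run:
```python
from h import *
pf()
```

```text
t 5.15 fw 145.5003329059218 Y -0.6151323194050109 tipz 134.92494785742184 rot [3.14131313e+00 1.27350408e-03 2.92877757e+00] F [ 0.69824546 -0.49284695  2.85106873]
```

Nearly home; press a bit further in small steps.

>>> play_rows --targets '[{"linear":[0,0,2],"turn":0},{"linear":[0,0,4],"turn":0},{"linear":[0,0,4],"turn":0}]'

```text
t: 5.52
eef_pos: [553.8, 51.8, 211.5]
tcp_rot: [3.141, 0.004, 2.929]
ft_force: [-9.0, -1.1, 34.7]
opening: 0.005
```

Run:
```python
from h import *
pf()
```

```text
t 5.525 fw 145.406997036473 Y -0.5852031646717872 tipz 133.91988169431232 rot [3.14091802 0.00404519 2.92893574] F [-9.03246791 -1.07198037 34.69420263]
```

>>> play_rows --targets '[{"linear":[0,0,-12],"turn":0},{"linear":[0,0,-27],"turn":0},{"linear":[30,37,-27],"turn":0},{"linear":[59,75,-27],"turn":0},{"linear":[59,75,-27],"turn":0},{"linear":[59,75,-27],"turn":0}]'

```text
t: 6.28
eef_pos: [511.6, 137.5, 235.5]
tcp_rot: [3.142, 0.0, 2.929]
ft_force: [0.1, 0.2, -0.4]
opening: 0.002
```

Run:
```python
from h import *
pf(); snap('scene','s5'); snap('top','t5'); snap('wrist','w5')
for f in ('s5',):
    im,W=load(f)
    c,s=np.cos(-.212),np.sin(-.212); d=W-np.array([583.6,46,0])
    X=d[...,0]*c+d[...,1]*s; Y=-d[...,0]*s+d[...,1]*c
    cv2.imwrite('pics/s5c.png',cv2.resize(im[140:290,180:330,::-1],None,fx=4,fy=4,interpolation=cv2.INTER_CUBIC))
    m=(abs(Y)<80)&(X>-60)&(X<140)&(W[...,2]>110)&(W[...,2]<150)
    fw=115-X[m]; up=W[...,2][m]-98
    for a in range(-20,180,20):
        k=(fw>a)&(fw<=a+20)
        if k.sum()>3: print(a+10,k.sum(),np.median(up[k]).round(1))
```

```text
t 6.275 fw 204.62701393963425 Y 74.34802961556973 tipz 157.8634254953148 rot [3.14152852e+00 3.36911654e-04 2.92941914e+00] F [ 0.08275811  0.24935735 -0.41326528]
-10 170 41.5
10 277 42.7
30 276 42.0
50 270 42.2
70 269 42.1
90 270 42.7
110 250 41.2
130 241 38.1
150 241 35.1
170 79 33.2
```

View pics/s5c.png

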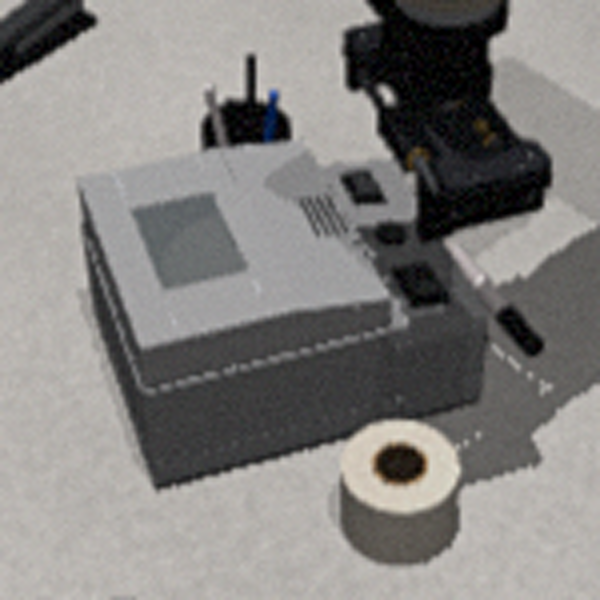

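View pics/w5.png

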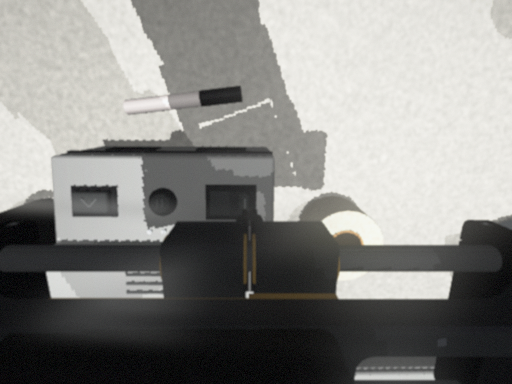

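>>> play_rows --targets '[{"linear":[0,0,25],"turn":0},{"linear":[0,0,42],"turn":0},{"linear":[0,0,47],"turn":0},{"linear":[0,0,51],"turn":0},{"linear":[0,0,53],"turn":0},{"linear":[0,0,53],"turn":0}]'

```text
t: 7.18
eef_pos: [511.8, 137.5, 183.7]
tcp_rot: [3.141, 0.002, 2.929]
ft_force: [-2.8, -1.7, 12.7]
opening: 0.006
```

Run:
```python
from h import *
pf()
```

```text
t 7.175 fw 204.43467308052072 Y 74.35499742862257 tipz 106.14149059051776 rot [3.14091476e+00 2.24263065e-03 2.92877668e+00] F [-2.8067185  -1.71848402 12.65075767]
```

>>> play_rows --targets '[{"linear":[0,0,1.5],"turn":0},{"linear":[0,0,1.5],"turn":0},{"linear":[0,0,-20],"turn":0},{"linear":[0,0,-50],"turn":0},{"linear":[-50,-30,-110],"turn":0},{"linear":[-90,-80,-160],"turn":0},{"linear":[-90,-80,-160],"turn":0},{"linear":[-90,-80,-160],"turn":0}]'

```text
t: 8.18
eef_pos: [583.3, 38.8, 344.2]
tcp_rot: [3.141, 0.004, 2.926]
ft_force: [0.2, -0.1, -0.3]
opening: 0.002
```

Run:
```python
from h import *
pf(); snap('wrist','w6'); im,W=load('w6')
cv2.imwrite('pics/w6f.png',cv2.resize(im[50:200,120:400,::-1],None,fx=2.8,fy=2.8,interpolation=cv2.INTER_CUBIC))
c,s=np.cos(-.212),np.sin(-.212); d=W-np.array([583.6,46,0])
X=d[...,0]*c+d[...,1]*s; Y=-d[...,0]*s+d[...,1]*c
st=W@[-.1356,.02875,1]-32.25
for y in range(-84,84,4):
    k=(abs(X+89.5)<4)&(abs(Y-y)<2); print(y,k.sum(),np.nanmedian(st[k]).round(1) if k.any() else '',end=' | ')
```

```text
t 8.175 fw 113.8055501028268 Y -7.151878588656119 tipz 266.5918365390299 rot [3.14101796 0.00388394 2.92634509] F [ 0.2123656  -0.07048005 -0.34752601]
-84 23 0.0 | -80 27 0.2 | -76 21 2.2 | -72 17 8.9 | -68 30 9.2 | -64 25 9.5 | -60 31 9.1 | -56 25 9.5 | -52 31 9.2 | -48 28 8.9 | -44 34 8.4 | -40 21 1.8 | -36 28 0.2 | -32 21 -0.2 | -28 28 -0.3 | -24 21 0.1 | -20 27 0.1 | -16 21 0.4 | -12 28 0.6 | -8 21 2.0 | -4 32 9.2 | 0 24 9.4 | 4 32 9.5 | 8 22 8.4 | 12 28 1.2 | 16 21 -0.3 | 20 28 0.2 | 24 21 -0.1 | 28 25 -0.3 | 32 23 -0.4 | 36 28 -0.0 | 40 21 2.0 | 44 35 11.1 | 48 27 11.4 | 52 22 10.2 | 56 25 9.2 | 60 29 8.2 | 64 25 7.8 | 68 30 7.9 | 72 30 8.2 | 76 15 6.4 | 80 22 0.7 |
```

View pics/w6f.png

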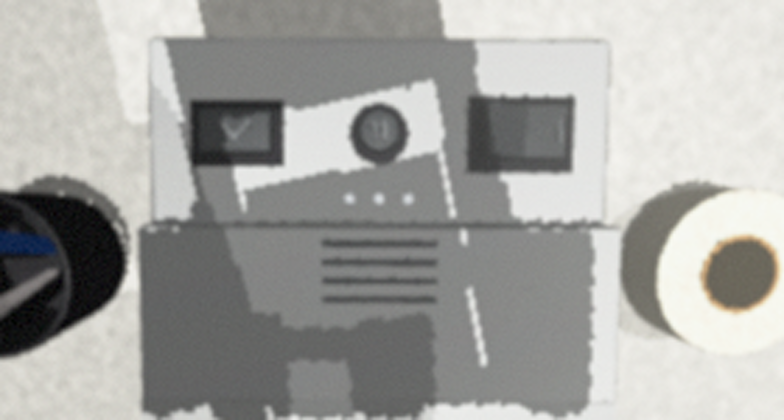

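>>> play_rows --targets '[{"linear":[45,-25,20],"turn":0},{"linear":[90.5,-50.5,70],"turn":0},{"linear":[90.5,-50.5,115],"turn":0},{"linear":[90.5,-50.5,140],"turn":0},{"linear":[90.5,-50.5,140],"turn":0},{"linear":[90.5,-50.5,140],"turn":0}]'

```text
t: 8.98
eef_pos: [483.3, 10.7, 202.8]
tcp_rot: [3.141, 0.0, 2.929]
ft_force: [0.7, 0.3, 0.8]
opening: 0.005
```

Run:
```python
from h import *
pf()
```

```text
t 8.975 fw 205.59801334536257 Y -55.63162629502284 tipz 125.22106127588621 rot [3.14143002e+00 3.84941603e-04 2.92947960e+00] F [0.68418197 0.27371154 0.83065546]
```

>>> play_rows --targets '[{"linear":[-1,-2,10],"turn":0},{"linear":[-1,-2,16],"turn":0},{"linear":[-1,-2,19],"turn":0},{"linear":[-1,-2,22],"turn":0},{"linear":[-1,-2,22],"turn":0}]'

```text
t: 9.6
eef_pos: [484.3, 7.9, 181.1]
tcp_rot: [3.141, 0.002, 2.929]
ft_force: [-1.7, -0.9, 13.4]
opening: 0.006
```

Run:
```python
from h import *
pf()
```

```text
t 9.6 fw 204.03333058201804 Y -58.14286397977111 tipz 103.51320046967815 rot [3.14143510e+00 2.02997037e-03 2.92880407e+00] F [-1.69321787 -0.90928631 13.42937618]
```

>>> play_rows --targets '[{"linear":[0,0,0.5],"turn":0},{"linear":[0,0,0.5],"turn":0},{"linear":[0,0,-20],"turn":0},{"linear":[0,0,-60],"turn":0},{"linear":[-40,20,-110],"turn":0},{"linear":[-90,50,-160],"turn":0},{"linear":[-90,50,-160],"turn":0},{"linear":[-90,50,-160],"turn":0}]'

```text
t: 10.6
eef_pos: [582.7, 38.2, 340.3]
tcp_rot: [3.141, 0.001, 2.929]
ft_force: [-0.5, -0.7, -0.1]
opening: 0.007
```

Run:
```python
from h import *
pf(); snap('wrist','w7'); snap('top','t7'); im,W=load('w7')
c,s=np.cos(-.212),np.sin(-.212)
d=W-np.array([583.6,46,0]); X=d[...,0]*c+d[...,1]*s; Y=-d[...,0]*s+d[...,1]*c
st=W@[-.1356,.02875,1]-32.25
for y in (-64,-56,-48,0,4,44,48,64,68,72):
    k=(abs(X+89.5)<4)&(abs(Y-y)<2); print(y,np.nanmedian(st[k]).round(1),end=' | ')
snap('scene','s7'); im,W=load('s7')
d=W-np.array([583.6,46,0]); X=d[...,0]*c+d[...,1]*s; Y=-d[...,0]*s+d[...,1]*c
for f in (10,50,90,130,150): 
    k=(abs(115-X-f)<8)&(abs(Y)<80)&(W[...,2]>110)&(W[...,2]<150); print(f,np.median(W[...,2][k])-98)
```

```text
t 10.6 fw 114.26633627041751 Y -7.863163659929476 tipz 262.7355738237276 rot [3.14140402e+00 6.77829609e-04 2.92935123e+00] F [-0.5224369  -0.70245956 -0.09367286]
-64 9.2 | -56 9.3 | -48 9.1 | 0 9.3 | 4 9.2 | 44 12.0 | 48 11.8 | 64 7.9 | 68 7.6 | 72 7.8 | 10 42.68194887683876
50 42.2696758610287
90 42.82937367816524
130 38.27683479678737
150 35.08092460214647
```

View pics/s7.png

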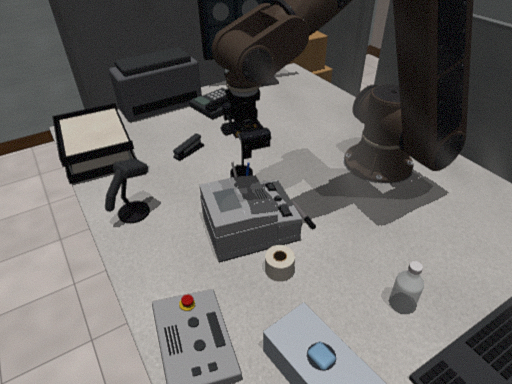

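Run:
```python
from cell import env
print(env.job_done(), env.state()['t'])
```

```text
the job is handed in; nothing more can be done
the job is handed in; nothing more can be done
```

The job is handed in: the cover is shut, the printer is switched on, and the feed key was pressed and released, in that order. It took about 10.6 s of the 48 s allowed. No verdict was reported, so this rests on my own checks:

- **Cover:** I pushed it down with the closed fingertips until it stopped hard at about 35 N. The camera depth afterwards fits the shut shape, with the top level 42 mm above the hinge and 35 mm at the ribbed patch. A last look before hand-in showed the same.
- **Power rocker:** I pressed the outer end to its stop at about 13 N, then 1.5 mm further. The outer end now stands about 8 mm above the strip and the inner end about 12 mm, so it is on.
- **Feed key:** I pressed it to its stop at about 13 N, well above the 5 N needed. It is up again at about 9 mm above the strip. I judged the full travel from force and tip height; I could not read it directly.
- **Pause key and surroundings:** The pause key stands at its full 9 mm and the fingertips stayed well clear of it. The things around the printer look unmoved in the last scene picture, though I did not measure each one. At the end the arm stood clear above the printer with no contact force.

One early move call was refused because a row lacked its turn value. It moved nothing, and I sent it again in full.

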